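# Find the filter cassette with the loose core

## Robot

A 6-joint arm with a two-finger parallel gripper is mounted at the origin on a cart in front of the work surface, level with it; the furniture and walls round the work are solid. World frame = base frame: x ahead of the robot, y to its left, z up, the work surface at z = 0. Lengths are in mm, angles in rad, forces in N, time in s.
With the tool pointing down it reaches from about 250 to 850 mm from the base axis. Payload 12.5 kg.
Tool frame: the origin (TCP) lies midway between the tips of the shut fingers; the grasp point (between the pads) lies 19 mm behind it; y points along the fingers, x is the direction in which the jaws open and shut, and the axes are right-handed (so a half turn about y gives the same grasp; the last joint's range is limited). The gripper opens to 93 mm and grips with 3 to 60 N. Pads are 15 mm wide; open, the fingers measure 128 mm over their backs; the gripper's body (75 mm by 188 mm) begins 65 mm behind the grasp point.
Start: joints at [1.109, 0.351, 1.652, -0, 1.139, -0.085], TCP at [202.339, 511.413, 218.633] pointing down, gripper open.
Joint ranges: [-2.75, 2.75], [-0.79, 2.1], [0.01, 2.65], [-1.57, 4.71], [0.07, 3.14], [-2.87, 2.87]. Speed limits (rad/s): [2.22, 2.22, 2.79, 3.14, 3.14, 3.14].

## Interface

Orientations are given as a unit quaternion [w, x, y, z].
In Python, from plant import sensors, viewer, env gives the robot as it stands.
- The arm moves only by the tool drive_tool, never from a script. Its argument "targets" is a list of rows, each an object of numbers: "dx", "dy", "dz": the shift along the world's x, y, z in cm; "ax", "ay", "az": the turn, a rotation vector about the world's x, y, z in rad. In form: [{"dx": .., "dy": .., "dz": .., "ax": .., "ay": .., "az": ..}, ...]. A call has exactly 5 rows; each row shifts and turns the commanded pose from where the row before left it; what a row does not reach is not made up. A row lasts 1/12 s, in which the tool goes at most 41.7 mm and 7.16 degrees, less where a joint would pass 70% of its speed; a pose out of reach is approached as far as the arm can. A call with a gripper value outside its range is refused whole. "grip" is the finger opening in cm, from 0 to 9.3, set as the call begins (left out, the last holds). The fingers move at their own pace and stop on an object; "newtons" is the grip in N (left out, the last holds). Time passes only in rows, so rows that do not move let the fingers close, or fill a call up. It gives the time, the measured TCP pose, the force and the opening at its end, in the units of the state.
- sensors.observe(): the state, without advancing time (a new reading comes with each control period).
- viewer.read_camera(name): name is "scene" or "top" or "wrist"; returns the picture (400x640x3 uint8, red, green, blue); there is no depth.
- viewer.calibration(name): a dict with "vfov" (degrees; the focal length in pixels is half the picture's height over the tangent of half this angle, whatever the lens; pixels are square), "cx", "cy" (the principal point, pixels), "xyz" and "orientation" of the camera in the world; the wrist camera has in their place "T_tool_cam" (4x4, takes a point from camera to tool coordinates, whose origin is the TCP and whose axes are the tool frame's). Camera axes: x right, y up, looking along -z (the intrinsics and any distortion apply to the point x, -y, -z); pixel columns grow to the right and rows downward; lengths in mm; the calibration is good to about 2 mm. The wrist camera is an equidistant fisheye: a pixel r from the principal point sees the ray r / f radians off the axis. A picture is of the moment at which its call begins: read the wrist's pose just before it. calibration takes no time and is no camera call.
- env.hand_in(): hands the job in, once; it reports no verdict.
Trained networks look in the newest picture that a camera, given by its name, has taken for a name from the list of things; names that differ only in an ending like _2 or _b are one class to them, and where a whole thing is asked for, a point or a joint stands for the part that bears it (a point fixed in the world has none). Each returns a list of dicts, best first, with "conf" (0 to 1); they miss things now and then, are a little off and sometimes report something else, mostly with a low value. They report only what shows in the picture. A call takes as long as a camera call. They do not tell look-alikes from the thing itself.
- viewer.search_frame(camera, label): "location" ([column, row] in pixels, amid what is visible of it).
- viewer.place_of(camera, label): "location" ([column, row] in pixels: a listed point, or the origin of a listed thing).
The state is a dict: "t": time; "joint_positions": joint angles; "qd": joint speeds; "effort": joint torques, N m; "tool_pos": TCP position; "ee_rot": TCP orientation; "wrist_force": force on the tool from outside, world axes, zero at the start; "wrist_torque": the same for the moment, N m; "grip_width": opening from 0.0 (shut) to 1.0 (fully open).
Only numpy, scipy, OpenCV 4.12 (cv2) and the standard library are available. Lean on these libraries where they do the work, as an engineer would, in place of code of your own. Each camera call takes 0.05 s, during which the arm holds its last target.

## Task

One of the four closed filter cassettes has a loose core inside: without picking any up, gently press one end of a cassette down to the desk for about a second and let go - a sound one rocks back level, the loose one stays lying on its lowered end. Once you have found it, lay the red reject tag flat on top of it, leaving it lying down, the three sound cassettes standing level, and every cassette about where it was. Do not disturb the other things on the desk.

Things in the scene. Friction and masses are not known exactly. Their poses are not given: they have to be found in the camera images.
- cassette_1: Closed filter cassette, white over grey with a black seam and a blue panel on top, 160 (x) x 56 (y) x 38 mm high, 0.3 kg. Four look alike; any may be the loose one. Stands on a flat cross foot under its middle, 28 (x) x 50 (y) x 12 mm, so both ends overhang 12 mm clear of the desk. Origin: centre of the foot's underside, z up. Grey round press pads on top, 70 mm either way from the middle along x.
- cassette_2: As cassette_1. About 1 N down on either pad rocks a cassette over the foot's edge until that end meets the desk, tilted about 0.18 rad; the pad is then about 27 mm high and has moved 6 mm outwards.
- cassette_3: As cassette_1. Hold an end down about a second, then let go: a sound cassette rocks back level within half a second.
- cassette_4: As cassette_1. In exactly one of the four a 0.12 kg core inside is loose: with the end held down it rolls to the low end and keeps the cassette lying down at that end after it is let go.
- reject_tag: Flat red plastic plate with a white bar, 64 (its x) x 44 (its y) x 8 mm, 20 g, lying flat on the desk. Origin: centre of its underside; z up. It stays put by friction on a tipped cassette's top.
- tape_roll: Beige roll of tape lying flat, 96 mm across, 25 mm high. Loose bystander, leave alone. Origin: centre of its underside.
- reagent_c: Small cream bottle with a red cap, 40 mm across, 85 mm high. Loose bystander, leave alone. Origin: centre of its underside.
- petri_dish: Closed round dish with pink filling, 58 mm across, 15 mm high. Loose bystander, leave alone. Origin: centre of its underside.
- marker: White and red marker pen lying down, 135 x 17 x 16 mm. Loose bystander, leave alone. Origin: centre of its underside.
Mind the look-alikes: they are no part of the job. Several things have the shape of the reject_tag; the one meant has the colours described above.

How it is judged:
By the outcome, as a careful person would: the job done as asked, in the order asked, and still so for the second after the job is handed in, with the robot touching nothing.
It also fails if it takes over 72 s, if anything falls off the work surface, if the arm or the gripper's body presses on something with over 40 N, if the wrist force passes 120 N, or if a joint passes its speed limit or range.

## Working session

There is one attempt and no reset: what is moved stays moved. The work goes in short steps, Python scripts to look and compute and a tool call to move; the robot and the scene stay as the last step left them, time stands still between calls to the robot, and variables do not carry over. Pictures are saved under pics/ and viewed, and the job is handed in when it is done.

Besides the shell and the picture viewer there is one more tool, called after "Emit:" by a JSON object that holds its "name" and its "arguments", one argument or row to a line. drive_tool: Moves the arm, as the interface text tells. Its arguments: {"type":"object","properties":{"targets":{"type":"array"},"grip":{"type":"number"},"newtons":{"type":"number"}},"required":["targets"]}

```bash
ls; mkdir -p pics
cat > h.py <<'E'
import numpy as np, cv2
from plant import sensors, viewer, env
from scipy.spatial.transform import Rotation as R
def q2R(q): return R.from_quat([q[1],q[2],q[3],q[0]]).as_matrix()
def snap(cam,name):
    s=sensors.observe(); im=np.asarray(viewer.read_camera(cam)); cv2.imwrite(f'pics/{name}.png',im[:,:,::-1]); return s,im
def campose(cam,s=None):
    c=viewer.calibration(cam)
    if 'T_tool_cam' in c:
        T=np.array(c['T_tool_cam']); Rt=q2R(s['ee_rot']); return c,Rt@T[:3,:3],Rt@T[:3,3]+np.array(s['tool_pos'])
    return c,q2R(c['orientation']),np.array(c['xyz'])
def ray(cam,px,s=None):
    c,Rm,o=campose(cam,s); f=200/np.tan(np.radians(c['vfov'])/2)
    u=(px[0]-c['cx']);v=(px[1]-c['cy'])
    if cam=='wrist':
        r=np.hypot(u,v);th=r/f; k=np.sin(th)/max(r,1e-9); d=np.array([u*k,-v*k,-np.cos(th)])
    else:
        d=np.array([u/f,-v/f,-1.])
        if any(k in c for k in('dist','distortion','k1')): pass
    d=Rm@d; return o,d/np.linalg.norm(d)
def atz(cam,px,z,s=None):
    o,d=ray(cam,px,s); return o+d*(z-o[2])/d[2]
def proj(cam,P,s=None):
    c,Rm,o=campose(cam,s); f=200/np.tan(np.radians(c['vfov'])/2)
    p=Rm.T@(np.array(P,float)-o)
    if cam=='wrist':
        r=np.hypot(p[0],p[1]); th=np.arctan2(r,-p[2]); return np.array([c['cx']+f*th*p[0]/r,c['cy']-f*th*p[1]/r])
    return np.array([c['cx']+f*p[0]/-p[2],c['cy']-f*p[1]/-p[2]])
def tri(obs):
    A=np.zeros((3,3));b=np.zeros(3)
    for o,d in obs:
        M=np.eye(3)-np.outer(d,d);A+=M;b+=M@o
    return np.linalg.solve(A,b)
E
python3 - <<'E'
from h import *
for c in('scene','top','wrist'):
    print(c,viewer.calibration(c)); s,_=snap(c,c+'0')
print(s)
E
```

```text
pics
scene {'vfov': 55.61424510016884, 'cx': 315.9703453476633, 'cy': 201.0993103822375, 'xyz': array([   15.94372713, -1016.38733852,   630.93734196]), 'orientation': array([ 0.82423524,  0.49592277, -0.14025724, -0.23457362])}
top {'vfov': 56.65121812459691, 'cx': 318.38294630386747, 'cy': 200.42054351945814, 'xyz': array([ 394.93493623,  -32.42583883, 1097.8762974 ]), 'orientation': array([ 0.71430684,  0.08612395, -0.08249012, -0.68959683])}
wrist {'vfov': 65.70646984690485, 'cx': 318.4896700180962, 'cy': 200.55042466952565, 'T_tool_cam': array([[ 9.99999315e-01,  7.49042112e-04, -8.99033589e-04,
        -7.78328002e-01],
       [-1.07039148e-03,  2.75069231e-01, -9.61423826e-01,
        -1.65462516e+02],
       [-4.72850454e-04,  9.61424130e-01,  2.75069845e-01,
         7.65057554e+01],
       [ 0.00000000e+00,  0.00000000e+00,  0.00000000e+00,
         1.00000000e+00]])}
{'t': 0.1, 'joint_positions': array([ 1.10935693e+00,  3.51157409e-01,  1.65231795e+00, -4.04420076e-06,
        1.13913200e+00, -8.46275205e-02]), 'qd': array([-0.00042426, -0.00339902, -0.00210837,  0.00029013, -0.00219243,
        0.00071201]), 'effort': array([ 3.81544751e-04, -4.98030031e+01, -2.85702664e+01,  7.00250594e-02,
        2.40134122e-02,  3.27025234e-06]), 'tool_pos': array([202.23470288, 511.14857572, 218.18495501]), 'ee_rot': array([-0.58462124,  0.58497525,  0.39719378, -0.39781787]), 'wrist_force': array([-0.59396583, -0.24203484,  0.56416289]), 'wrist_torque': array([-0.04443818,  0.0226774 , -0.01192588]), 'grip_width': 0.9995519401267993}
```

View pics/top0.png

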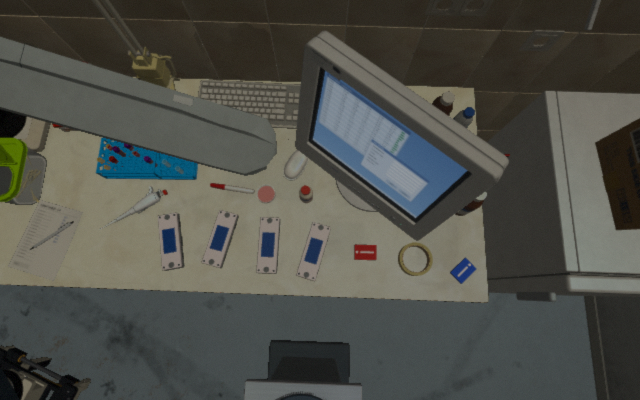

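View pics/scene0.png

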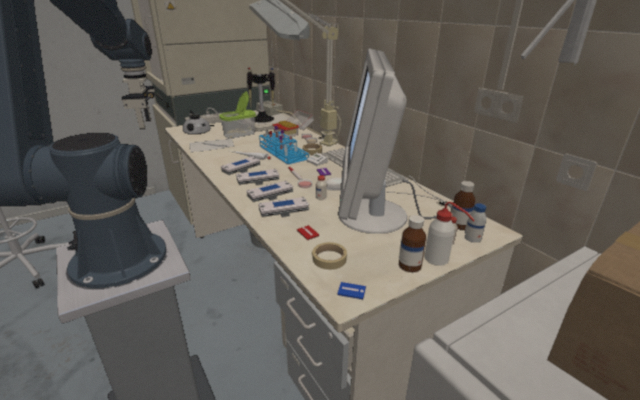

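View pics/wrist0.png

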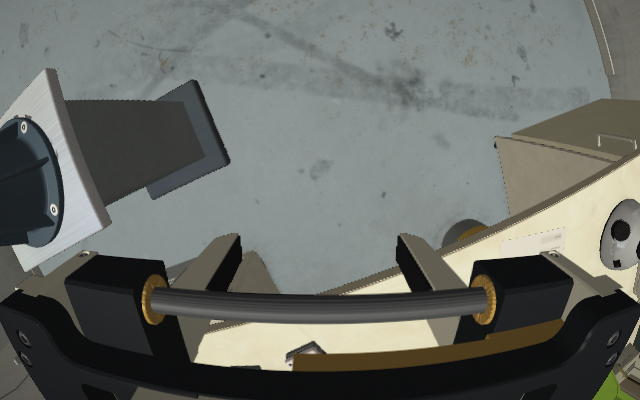

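Run:
```python
import cv2
a=cv2.imread('pics/top0.png')[180:300,140:500]; cv2.imwrite('pics/z1.png',cv2.resize(a[:, :200],None,fx=4,fy=4,interpolation=2))
cv2.imwrite('pics/z2.png',cv2.resize(a[:,190:],None,fx=4,fy=4,interpolation=2))
b=cv2.imread('pics/scene0.png')[140:270,210:360]; cv2.imwrite('pics/z3.png',cv2.resize(b,None,fx=4.6,fy=4.6,interpolation=2))
```

```text
(no output)
```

View pics/z1.png

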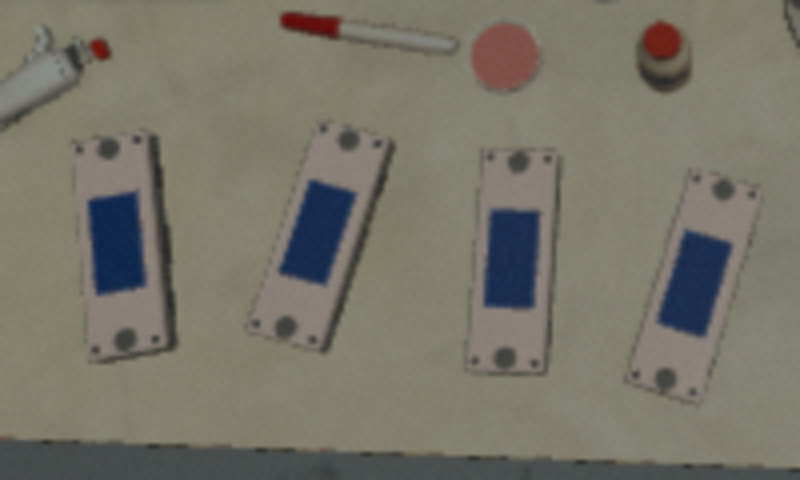

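View pics/z2.png

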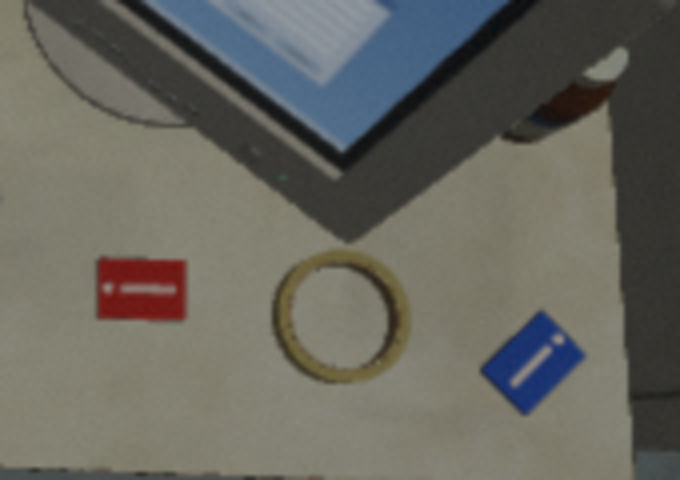

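View pics/z3.png

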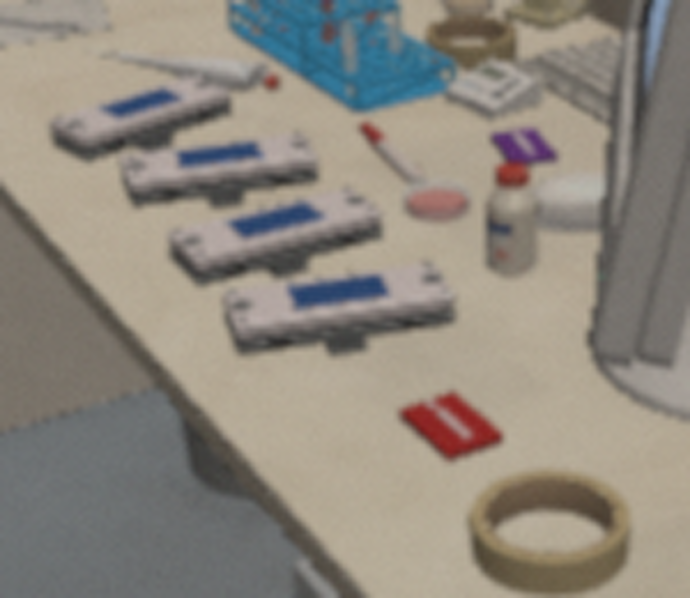

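```bash
cat > pads.py <<'E'
from h import *
T={'A':[(108,148),(124,340)],'B':[(348,140),(285,327)],'C':[(518,161),(504,358)],'D':[(723,189),(665,379)]}
S={'A':[(214,88),(72,128)],'B':[(297,147),(140,166)],'C':[(358,200),(193,240)],'D':[(431,278),(240,307)]}
for k in T:
    P=[]
    for i in range(2):
        pt=[(T[k][i][0]+.5)/4-.5+140,(T[k][i][1]+.5)/4-.5+180]; ps=[(S[k][i][0]+.5)/4.6-.5+210,(S[k][i][1]+.5)/4.6-.5+140]
        t=tri([ray('top',pt),ray('scene',ps)]); p=atz('top',pt,50); P.append(p)
        print(k,i,'tri',t.round(0),'z50',p.round(1),'z38',atz('top',pt,38).round(1))
    d=P[0]-P[1]; print('  len',np.linalg.norm(d).round(1),'yaw',np.arctan2(d[1],d[0]).round(3),'ctr',((P[0]+P[1])/2).round(1))
def tp(a): return [(a[0]+.5)/4-.5+330,(a[1]+.5)/4-.5+180]
C=[(98,260),(185,260),(185,320),(98,320)]
P=[atz('top',tp(c),8) for c in C]; print(np.round(P,1), np.mean(P,0).round(1))
sc=[(450,393),(502,438),(453,459),(402,408)]
print(np.round([atz('scene',((c[0]+.5)/4.6-.5+210,(c[1]+.5)/4.6-.5+140),8) for c in sc],1))
for c in sc: pass
print('tri tag',tri([ray('top',tp((141.5,290))),ray('scene',((452+.5)/4.6-.5+210,(425+.5)/4.6-.5+140))]))
E
python3 pads.py
```

```text
A 0 tri [595. 420.  27.] z50 [586.9 412.3  50. ] z38 [589.1 417.4  38. ]
A 1 tri [452. 391.  29.] z50 [451.4 383.1  50. ] z38 [452.1 387.8  38. ]
  len 138.6 yaw 0.212 ctr [519.1 397.7  50. ]
B 0 tri [602. 246.  31.] z50 [598.8 240.2  50. ] z38 [601.1 243.4  38. ]
B 1 tri [467. 276.  33.] z50 [464.3 271.7  50. ] z38 [465.1 275.2  38. ]
  len 138.1 yaw -0.23 ctr [531.6 256.   50. ]
C 0 tri [592. 119.  33.] z50 [587.7 116.8  50. ] z38 [590.  118.6  38. ]
C 1 tri [450. 119.  35.] z50 [448.4 117.3  50. ] z38 [449. 119.  38.]
  len 139.3 yaw -0.003 ctr [518.1 117.1  50. ]
D 0 tri [575. -31.  34.] z50 [572.6 -30.9  50. ] z38 [574.6 -30.8  38. ]
D 1 tri [438.   6.  33.] z50 [438.    4.8  50. ] z38 [438.5   5.2  38. ]
  len 139.2 yaw -0.259 ctr [505.3 -13.   50. ]
[[ 530.5 -131.7    8. ]
 [ 532.7 -195.5    8. ]
 [ 489.  -195.5    8. ]
 [ 486.8 -132.2    8. ]] [ 509.8 -163.7    8. ]
[[ 525.6 -139.4    8. ]
 [ 525.9 -205.5    8. ]
 [ 486.2 -209.8    8. ]
 [ 488.4 -138.9    8. ]]
tri tag [ 511.09452213 -164.91719581    0.79786991]
```

Run:
```python
from h import *
s=sensors.observe(); print(q2R(s['ee_rot']).round(3), s['t'])
for z in (60,150,250,350,450): print(z,atz('top',(418,236),z).round(0),proj('scene',atz('top',(418,236),z)).round(0),'lamp',atz('top',(272,160),z+200).round(0),proj('scene',atz('top',(272,160),z+200)).round(0))
b=cv2.imread('pics/scene0.png')[0:240,220:420]; cv2.imwrite('pics/z4.png',cv2.resize(b,None,fx=2.5,fy=2.5,interpolation=2))
for n in ('tape_roll','reagent_c','marker','petri_dish'):
    r=viewer.place_of('top',n); print(n,[(np.round(q['location']),round(q['conf'],2),atz('top',q['location'],0).round(0)) for q in r[:2]])
```

```text
[[ 0.368 -0.    -0.93 ]
 [ 0.93  -0.001  0.368]
 [-0.001 -1.     0.   ]] 0.15
60 [ 555. -306.   60.] [347. 233.] lamp [694.  90. 260.] [315. 120.]
150 [ 541. -282.  150.] [339. 202.] lamp [662.  77. 350.] [309.  96.]
250 [ 525. -256.  250.] [329. 166.] lamp [626.  62. 450.] [301.  66.]
350 [ 510. -230.  350.] [319. 127.] lamp [591.  47. 550.] [292.  31.]
450 [ 495. -203.  450.] [308.  84.] lamp [555.  33. 650.] [282.  -8.]
tape_roll [(array([412., 258.]), 0.95, array([ 497., -304.,    0.])), (array([264., 192.]), 0.52, array([685., 146.,   0.]))]
reagent_c [(array([303., 199.]), 0.69, array([664.,  24.,   0.])), (array([223., 239.]), 0.24, array([534., 257.,   0.]))]
marker [(array([234., 188.]), 0.53, array([693., 237.,   0.]))]
petri_dish [(array([264., 193.]), 0.55, array([680., 145.,   0.]))]
```

View pics/z4.png

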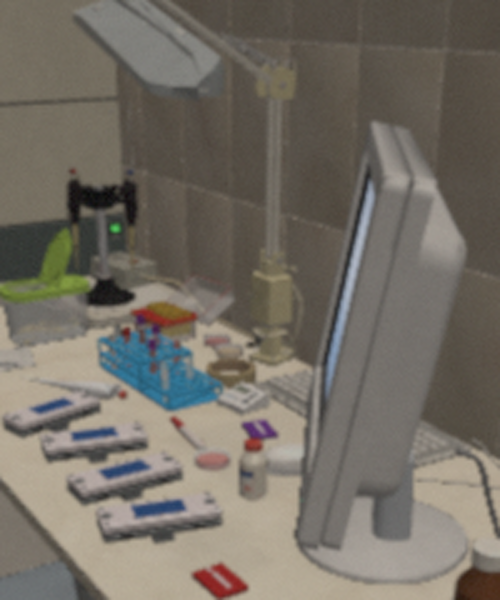

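Emit:
{"name": "drive_tool", "arguments": {
  "targets": [
    {"dx": 2.5,"dy": -1.23,"dz": -1.6,"az": 0.0377},
    {"dx": 2.5,"dy": -1.23,"dz": -1.6,"az": 0.0377},
    {"dx": 2.5,"dy": -1.23,"dz": -1.6,"az": 0.0377},
    {"dx": 2.5,"dy": -1.23,"dz": -1.6,"az": 0.0377},
    {"dx": 2.5,"dy": -1.23,"dz": -1.6,"az": 0.0377}
  ],
  "grip": 0,
  "newtons": 10
}}

```text
schema error: expected keys dx, dy, dz, ax, ay, az
```

Emit:
{"name": "drive_tool", "arguments": {
  "targets": [
    {"dx": 2.5,"dy": -1.23,"dz": -1.6,"az": 0.0377},
    {"dx": 2.5,"dy": -1.23,"dz": -1.6,"az": 0.0377},
    {"dx": 2.5,"dy": -1.23,"dz": -1.6,"az": 0.0377},
    {"dx": 2.5,"dy": -1.23,"dz": -1.6,"az": 0.0377},
    {"dx": 2.5,"dy": -1.23,"dz": -1.6,"az": 0.0377}
  ]
}}

```text
schema error: expected keys dx, dy, dz, ax, ay, az
```

Emit:
{"name": "drive_tool", "arguments": {
  "targets": [
    {"dx": 2.5,"dy": -1.23,"dz": -1.6,"ax": 0,"ay": 0,"az": 0.0377},
    {"dx": 2.5,"dy": -1.23,"dz": -1.6,"ax": 0,"ay": 0,"az": 0.0377},
    {"dx": 2.5,"dy": -1.23,"dz": -1.6,"ax": 0,"ay": 0,"az": 0.0377},
    {"dx": 2.5,"dy": -1.23,"dz": -1.6,"ax": 0,"ay": 0,"az": 0.0377},
    {"dx": 2.5,"dy": -1.23,"dz": -1.6,"ax": 0,"ay": 0,"az": 0.0377}
  ],
  "grip": 0,
  "newtons": 10
}}

```text
t: 0.77
tool_pos: [328.4, 449.2, 138.0]
ee_rot: [0.544, -0.544, -0.451, 0.451]
wrist_force: [-0.1, 0.6, -0.3]
grip_width: 0.687
```

Emit:
{"name": "drive_tool", "arguments": {
  "targets": [
    {"dx": 2.5,"dy": -1.23,"dz": -1.6,"ax": 0,"ay": 0,"az": 0.0377},
    {"dx": 2.5,"dy": -1.23,"dz": -1.6,"ax": 0,"ay": 0,"az": 0.0377},
    {"dx": 2.5,"dy": -1.23,"dz": -1.6,"ax": 0,"ay": 0,"az": 0.0377},
    {"dx": 2.5,"dy": -1.23,"dz": -1.6,"ax": 0,"ay": 0,"az": 0.0377},
    {"dx": 2.5,"dy": -1.23,"dz": -1.6,"ax": 0,"ay": 0,"az": 0.0377}
  ]
}}

```text
t: 1.18
tool_pos: [453.5, 387.6, 57.8]
ee_rot: [-0.5, 0.499, 0.501, -0.5]
wrist_force: [-0.6, 0.8, 1.0]
grip_width: 0.335
```

Run:
```python
from h import *
s,_=snap('wrist','w1'); print(proj('wrist',(452,388,38),s),proj('wrist',(589,417,38),s),proj('wrist',s['tool_pos'],s),proj('wrist',(465,275,38),s))
```

```text
[319.95282918 233.6197889 ] [352.90355175 377.6721296 ] [319.49363975 248.6983732 ] [162.902209   247.30592631]
```

View pics/w1.png

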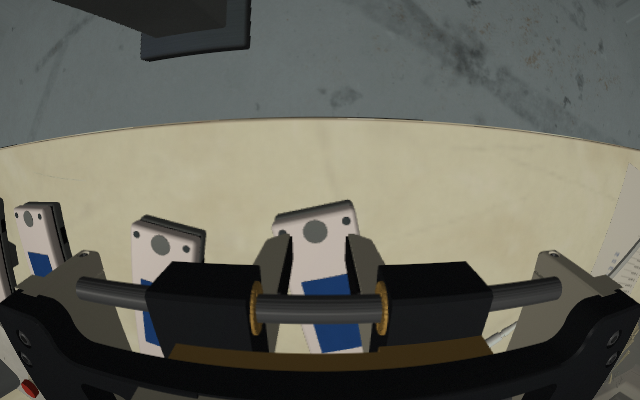

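Run:
```python
from h import *
s=sensors.observe()
for p in [(316,231),(161,245),(29,219)]: print(atz('wrist',p,38,s).round(1))
print(s['tool_pos'])
```

```text
[451.8 382.7  38. ]
[464.9 272.5  38. ]
[450.  119.8  38. ]
[456.28696189 384.89644191  55.04270983]
```

Emit:
{"name": "drive_tool", "arguments": {
  "targets": [
    {"dx": -0.1,"dy": -0.3,"dz": -0.8,"ax": 0,"ay": 0,"az": 0},
    {"dx": 0,"dy": 0,"dz": -0.6,"ax": 0,"ay": 0,"az": 0},
    {"dx": 0,"dy": 0,"dz": 0,"ax": 0,"ay": 0,"az": 0},
    {"dx": 0,"dy": 0,"dz": 0,"ax": 0,"ay": 0,"az": 0},
    {"dx": 0,"dy": 0,"dz": 0,"ax": 0,"ay": 0,"az": 0}
  ]
}}

```text
t: 1.65
tool_pos: [450.8, 386.2, 45.2]
ee_rot: [-0.5, 0.5, 0.501, -0.5]
wrist_force: [0.1, -0.1, 0.2]
grip_width: 0.002
```

Emit:
{"name": "drive_tool", "arguments": {
  "targets": [
    {"dx": 0,"dy": 0,"dz": -0.4,"ax": 0,"ay": 0,"az": 0},
    {"dx": 0,"dy": 0,"dz": -0.3,"ax": 0,"ay": 0,"az": 0},
    {"dx": -0.05,"dy": 0,"dz": -0.2,"ax": 0,"ay": 0,"az": 0},
    {"dx": -0.1,"dy": 0,"dz": -0.2,"ax": 0,"ay": 0,"az": 0},
    {"dx": -0.1,"dy": 0,"dz": -0.2,"ax": 0,"ay": 0,"az": 0}
  ]
}}

```text
t: 2.07
tool_pos: [448.4, 385.3, 31.4]
ee_rot: [0.5, -0.5, -0.5, 0.5]
wrist_force: [-1.8, -0.8, 2.1]
grip_width: 0.004
```

Emit:
{"name": "drive_tool", "arguments": {
  "targets": [
    {"dx": -0.1,"dy": -0.05,"dz": -0.15,"ax": 0,"ay": 0,"az": 0},
    {"dx": -0.1,"dy": 0,"dz": -0.15,"ax": 0,"ay": 0,"az": 0},
    {"dx": -0.05,"dy": 0,"dz": -0.1,"ax": 0,"ay": 0,"az": 0},
    {"dx": 0,"dy": 0,"dz": 0,"ax": 0,"ay": 0,"az": 0},
    {"dx": 0,"dy": 0,"dz": 0,"ax": 0,"ay": 0,"az": 0}
  ]
}}

```text
t: 2.48
tool_pos: [447.2, 385.1, 28.9]
ee_rot: [-0.5, 0.5, 0.501, -0.499]
wrist_force: [-1.9, -4.4, 13.3]
grip_width: 0.006
```

Emit:
{"name": "drive_tool", "arguments": {
  "targets": [
    {"dx": 0,"dy": 0,"dz": 0.07,"ax": 0,"ay": 0,"az": 0},
    {"dx": 0,"dy": 0,"dz": 0,"ax": 0,"ay": 0,"az": 0},
    {"dx": 0,"dy": 0,"dz": 0,"ax": 0,"ay": 0,"az": 0},
    {"dx": 0,"dy": 0,"dz": 0,"ax": 0,"ay": 0,"az": 0},
    {"dx": 0,"dy": 0,"dz": 0,"ax": 0,"ay": 0,"az": 0}
  ]
}}

```text
t: 2.9
tool_pos: [447.1, 385.0, 29.1]
ee_rot: [-0.5, 0.5, 0.501, -0.499]
wrist_force: [-0.3, -4.0, 7.8]
grip_width: 0.01
```

Emit:
{"name": "drive_tool", "arguments": {
  "targets": [
    {"dx": 0,"dy": 0,"dz": 0,"ax": 0,"ay": 0,"az": 0},
    {"dx": 0,"dy": 0,"dz": 0,"ax": 0,"ay": 0,"az": 0},
    {"dx": 0,"dy": 0,"dz": 0,"ax": 0,"ay": 0,"az": 0},
    {"dx": 0,"dy": 0,"dz": 0,"ax": 0,"ay": 0,"az": 0},
    {"dx": 0,"dy": 0,"dz": 0,"ax": 0,"ay": 0,"az": 0}
  ]
}}

```text
t: 3.32
tool_pos: [447.1, 385.1, 29.1]
ee_rot: [-0.5, 0.5, 0.501, -0.499]
wrist_force: [0.2, -1.4, 8.3]
grip_width: 0.0
```

Emit:
{"name": "drive_tool", "arguments": {
  "targets": [
    {"dx": 0,"dy": 0,"dz": 0,"ax": 0,"ay": 0,"az": 0},
    {"dx": 0,"dy": 0,"dz": 0,"ax": 0,"ay": 0,"az": 0},
    {"dx": 0.1,"dy": 0,"dz": 0.2,"ax": 0,"ay": 0,"az": 0},
    {"dx": 0.1,"dy": 0,"dz": 0.2,"ax": 0,"ay": 0,"az": 0},
    {"dx": 0.1,"dy": 0,"dz": 0.2,"ax": 0,"ay": 0,"az": 0}
  ]
}}

```text
t: 3.73
tool_pos: [449.6, 385.0, 34.5]
ee_rot: [-0.5, 0.5, 0.5, -0.5]
wrist_force: [1.0, -0.2, 0.2]
grip_width: 0.007
```

Emit:
{"name": "drive_tool", "arguments": {
  "targets": [
    {"dx": 0.1,"dy": 0,"dz": 0.2,"ax": 0,"ay": 0,"az": 0},
    {"dx": 0.1,"dy": 0,"dz": 0.2,"ax": 0,"ay": 0,"az": 0},
    {"dx": 0,"dy": 0,"dz": 0.6,"ax": 0,"ay": 0,"az": 0},
    {"dx": 0,"dy": 0,"dz": 1,"ax": 0,"ay": 0,"az": 0},
    {"dx": 0,"dy": 0,"dz": 1,"ax": 0,"ay": 0,"az": 0}
  ]
}}

```text
t: 4.15
tool_pos: [451.2, 384.9, 65.2]
ee_rot: [0.5, -0.5, -0.5, 0.5]
wrist_force: [0.1, 0.5, -0.8]
grip_width: 0.006
```

Run:
```python
from h import *
s,_=snap('wrist','w2'); print(s['t'],s['tool_pos'])
a,_=snap('scene','s2')
b=cv2.imread('pics/scene0.png')[140:240,210:330];c=cv2.imread('pics/s2.png')[140:240,210:330]; cv2.imwrite('pics/z5.png',cv2.resize(np.hstack([b,c]),None,fx=3.3,fy=3.3,interpolation=2))
```

```text
4.15 [451.22820342 384.85399377  65.19666138]
```

View pics/w2.png

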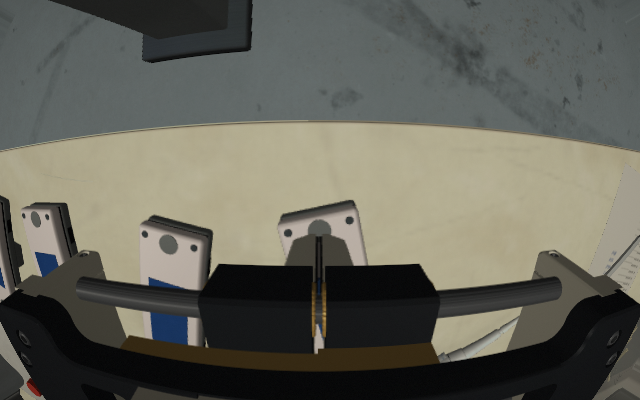

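View pics/z5.png

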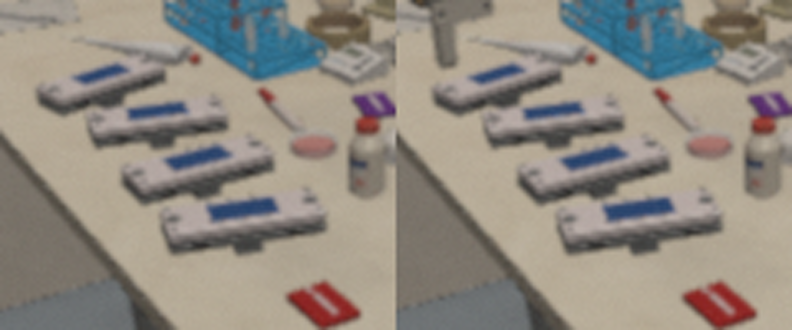

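Emit:
{"name": "drive_tool", "arguments": {
  "targets": [
    {"dx": 0.26,"dy": -2.22,"dz": 0,"ax": 0,"ay": 0,"az": 0},
    {"dx": 0.26,"dy": -2.22,"dz": 0,"ax": 0,"ay": 0,"az": 0},
    {"dx": 0.26,"dy": -2.22,"dz": -0.2,"ax": 0,"ay": 0,"az": 0},
    {"dx": 0.26,"dy": -2.22,"dz": -0.3,"ax": 0,"ay": 0,"az": 0},
    {"dx": 0.26,"dy": -2.22,"dz": -0.3,"ax": 0,"ay": 0,"az": 0}
  ]
}}

```text
t: 4.67
tool_pos: [464.3, 273.0, 56.5]
ee_rot: [-0.5, 0.5, 0.5, -0.5]
wrist_force: [-0.2, 0.3, -0.4]
grip_width: 0.006
```

Emit:
{"name": "drive_tool", "arguments": {
  "targets": [
    {"dx": 0,"dy": 0,"dz": -0.4,"ax": 0,"ay": 0,"az": 0},
    {"dx": 0,"dy": 0,"dz": -0.4,"ax": 0,"ay": 0,"az": 0},
    {"dx": 0,"dy": 0,"dz": -0.4,"ax": 0,"ay": 0,"az": 0},
    {"dx": 0,"dy": 0,"dz": 0,"ax": 0,"ay": 0,"az": 0},
    {"dx": 0,"dy": 0,"dz": 0,"ax": 0,"ay": 0,"az": 0}
  ]
}}

```text
t: 5.08
tool_pos: [464.1, 274.7, 44.1]
ee_rot: [0.5, -0.5, -0.5, 0.5]
wrist_force: [0.1, 0.8, -0.3]
grip_width: 0.009
```

Run:
```python
from h import *
s,_=snap('wrist','w3'); print(s['t'],s['tool_pos'])
```

```text
5.0833 [464.08568391 274.65947369  44.07248358]
```

View pics/w3.png

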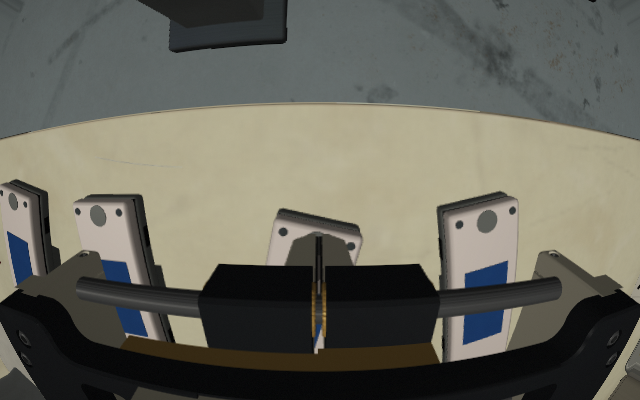

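Emit:
{"name": "drive_tool", "arguments": {
  "targets": [
    {"dx": 0,"dy": 0,"dz": -0.4,"ax": 0,"ay": 0,"az": 0},
    {"dx": 0,"dy": 0,"dz": -0.3,"ax": 0,"ay": 0,"az": 0},
    {"dx": -0.05,"dy": 0,"dz": -0.2,"ax": 0,"ay": 0,"az": 0},
    {"dx": -0.1,"dy": 0,"dz": -0.2,"ax": 0,"ay": 0,"az": 0},
    {"dx": -0.1,"dy": 0.05,"dz": -0.2,"ax": 0,"ay": 0,"az": 0}
  ]
}}

```text
t: 5.55
tool_pos: [461.6, 274.5, 31.1]
ee_rot: [0.5, -0.5, -0.5, 0.5]
wrist_force: [-2.0, 0.1, 2.2]
grip_width: 0.005
```

Emit:
{"name": "drive_tool", "arguments": {
  "targets": [
    {"dx": -0.1,"dy": 0.05,"dz": -0.15,"ax": 0,"ay": 0,"az": 0},
    {"dx": -0.1,"dy": 0,"dz": -0.1,"ax": 0,"ay": 0,"az": 0},
    {"dx": -0.05,"dy": 0,"dz": -0.05,"ax": 0,"ay": 0,"az": 0},
    {"dx": 0,"dy": 0,"dz": 0,"ax": 0,"ay": 0,"az": 0},
    {"dx": 0,"dy": 0,"dz": 0,"ax": 0,"ay": 0,"az": 0}
  ]
}}

```text
t: 5.97
tool_pos: [460.3, 275.0, 29.1]
ee_rot: [-0.499, 0.5, 0.501, -0.499]
wrist_force: [1.2, -1.0, 7.0]
grip_width: 0.008
```

Emit:
{"name": "drive_tool", "arguments": {
  "targets": [
    {"dx": 0,"dy": 0,"dz": 0,"ax": 0,"ay": 0,"az": 0},
    {"dx": 0,"dy": 0,"dz": 0,"ax": 0,"ay": 0,"az": 0},
    {"dx": 0,"dy": 0,"dz": 0,"ax": 0,"ay": 0,"az": 0},
    {"dx": 0,"dy": 0,"dz": 0,"ax": 0,"ay": 0,"az": 0},
    {"dx": 0,"dy": 0,"dz": 0,"ax": 0,"ay": 0,"az": 0}
  ]
}}

```text
t: 6.38
tool_pos: [460.4, 275.0, 29.1]
ee_rot: [-0.499, 0.5, 0.501, -0.499]
wrist_force: [0.7, -1.7, 7.3]
grip_width: 0.003
```

Emit:
{"name": "drive_tool", "arguments": {
  "targets": [
    {"dx": 0,"dy": 0,"dz": 0,"ax": 0,"ay": 0,"az": 0},
    {"dx": 0,"dy": 0,"dz": 0,"ax": 0,"ay": 0,"az": 0},
    {"dx": 0,"dy": 0,"dz": 0,"ax": 0,"ay": 0,"az": 0},
    {"dx": 0,"dy": 0,"dz": 0,"ax": 0,"ay": 0,"az": 0},
    {"dx": 0,"dy": 0,"dz": 0,"ax": 0,"ay": 0,"az": 0}
  ]
}}

```text
t: 6.8
tool_pos: [460.4, 275.0, 29.1]
ee_rot: [-0.5, 0.5, 0.501, -0.499]
wrist_force: [1.0, -1.7, 7.5]
grip_width: 0.006
```

Emit:
{"name": "drive_tool", "arguments": {
  "targets": [
    {"dx": 0,"dy": 0,"dz": 0,"ax": 0,"ay": 0,"az": 0},
    {"dx": 0,"dy": 0,"dz": 0,"ax": 0,"ay": 0,"az": 0},
    {"dx": 0.1,"dy": 0,"dz": 0.2,"ax": 0,"ay": 0,"az": 0},
    {"dx": 0.1,"dy": 0,"dz": 0.2,"ax": 0,"ay": 0,"az": 0},
    {"dx": 0.1,"dy": 0,"dz": 0.2,"ax": 0,"ay": 0,"az": 0}
  ]
}}

```text
t: 7.22
tool_pos: [462.4, 274.9, 34.4]
ee_rot: [0.5, -0.5, -0.5, 0.5]
wrist_force: [0.4, -0.5, 0.5]
grip_width: 0.002
```

Emit:
{"name": "drive_tool", "arguments": {
  "targets": [
    {"dx": 0.1,"dy": 0,"dz": 0.3,"ax": 0,"ay": 0,"az": 0},
    {"dx": 0.1,"dy": 0,"dz": 0.3,"ax": 0,"ay": 0,"az": 0},
    {"dx": 0,"dy": 0,"dz": 0.8,"ax": 0,"ay": 0,"az": 0},
    {"dx": 0,"dy": 0,"dz": 0.8,"ax": 0,"ay": 0,"az": 0},
    {"dx": 0,"dy": 0,"dz": 0.8,"ax": 0,"ay": 0,"az": 0}
  ]
}}

```text
t: 7.63
tool_pos: [464.4, 275.0, 65.3]
ee_rot: [-0.5, 0.5, 0.5, -0.5]
wrist_force: [1.0, 0.6, 0.1]
grip_width: 0.006
```

Emit:
{"name": "drive_tool", "arguments": {
  "targets": [
    {"dx": -0.29,"dy": -3.1,"dz": 0,"ax": 0,"ay": 0,"az": 0},
    {"dx": -0.29,"dy": -3.1,"dz": 0,"ax": 0,"ay": 0,"az": 0},
    {"dx": -0.29,"dy": -3.1,"dz": 0,"ax": 0,"ay": 0,"az": 0},
    {"dx": -0.29,"dy": -3.1,"dz": -0.2,"ax": 0,"ay": 0,"az": 0},
    {"dx": -0.29,"dy": -3.1,"dz": -0.2,"ax": 0,"ay": 0,"az": 0}
  ]
}}

```text
t: 8.05
tool_pos: [449.8, 118.7, 61.2]
ee_rot: [-0.5, 0.5, 0.501, -0.5]
wrist_force: [0.4, 0.6, -0.6]
grip_width: 0.004
```

Run:
```python
from h import *
s,_=snap('wrist','w4'); print(s['t'],s['tool_pos'])
a,_=snap('scene','s4')
b=cv2.imread('pics/scene0.png')[140:240,210:330];c=cv2.imread('pics/s4.png')[140:240,210:330]; cv2.imwrite('pics/z6.png',cv2.resize(np.hstack([b,c]),None,fx=3.3,fy=3.3,interpolation=2))
```

```text
8.05 [449.77197915 118.73001615  61.16473362]
```

View pics/w4.png

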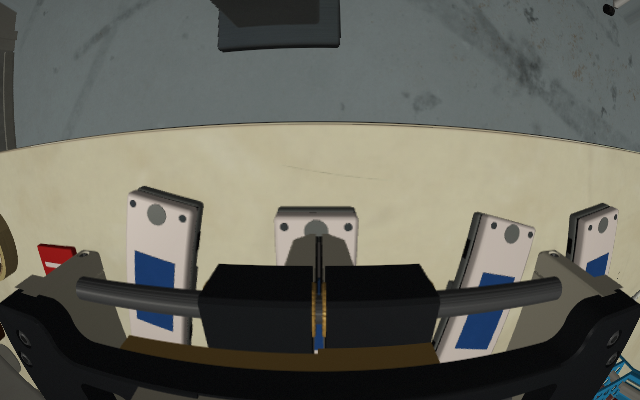

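View pics/z6.png

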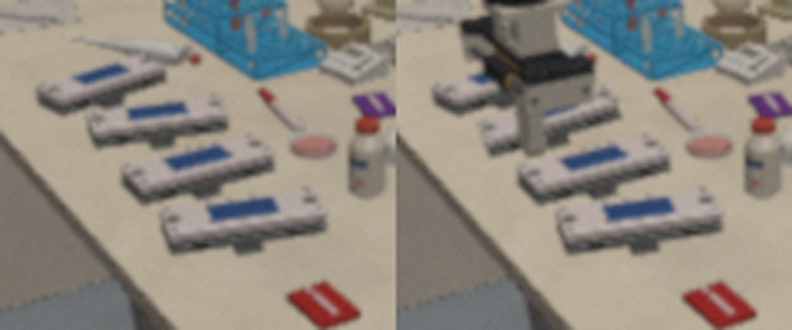

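Emit:
{"name": "drive_tool", "arguments": {
  "targets": [
    {"dx": 0.4,"dy": -2.0,"dz": 1.2,"ax": 0,"ay": 0,"az": 0},
    {"dx": 0.5,"dy": -3.5,"dz": 1.2,"ax": 0,"ay": 0,"az": 0},
    {"dx": 0.5,"dy": -3.5,"dz": 1.2,"ax": 0,"ay": 0,"az": 0},
    {"dx": 0.5,"dy": -3.5,"dz": 1.2,"ax": 0,"ay": 0,"az": 0},
    {"dx": 0.5,"dy": -3.5,"dz": 1.2,"ax": 0,"ay": 0,"az": 0}
  ],
  "grip": 9.3
}}

```text
t: 8.57
tool_pos: [474.3, -41.1, 121.8]
ee_rot: [-0.499, 0.5, 0.5, -0.5]
wrist_force: [0.2, -0.4, -0.1]
grip_width: 0.309
```

Emit:
{"name": "drive_tool", "arguments": {
  "targets": [
    {"dx": 0.5,"dy": -2.5,"dz": 0,"ax": 0,"ay": 0,"az": 0},
    {"dx": 0.5,"dy": -2.5,"dz": 0,"ax": 0,"ay": 0,"az": 0},
    {"dx": 0.5,"dy": -2.0,"dz": 0,"ax": 0,"ay": 0,"az": 0},
    {"dx": 0,"dy": 0,"dz": 0,"ax": 0,"ay": 0,"az": 0},
    {"dx": 0,"dy": 0,"dz": 0,"ax": 0,"ay": 0,"az": 0}
  ]
}}

```text
t: 8.98
tool_pos: [489.2, -110.1, 120.8]
ee_rot: [-0.5, 0.5, 0.5, -0.5]
wrist_force: [0.4, 1.4, -0.7]
grip_width: 0.673
```

Run:
```python
from h import *
s,_=snap('wrist','w5'); print(s['t'],s['tool_pos'])
a,_=snap('scene','s5'); snap('top','t5')
b=cv2.imread('pics/scene0.png')[140:240,210:330];c=cv2.imread('pics/s5.png')[140:240,210:330]; cv2.imwrite('pics/z7.png',cv2.resize(np.hstack([b,c]),None,fx=3.3,fy=3.3,interpolation=2))
b=cv2.imread('pics/top0.png')[200:290,150:300];c=cv2.imread('pics/t5.png')[200:290,150:300]; cv2.imwrite('pics/z8.png',cv2.resize(np.vstack([b,c]),None,fx=3.3,fy=3.3,interpolation=2))
print(proj('wrist',(509.8,-163.7,8),s))
```

```text
8.9833 [ 489.18186018 -110.14081071  120.76828951]
[263.30261757 218.27037642]
```

View pics/w5.png

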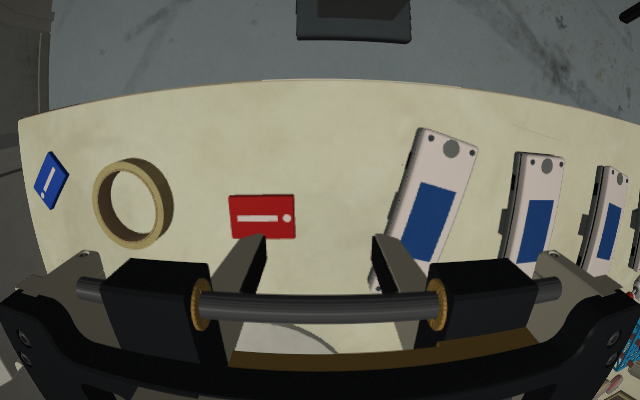

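View pics/z7.png

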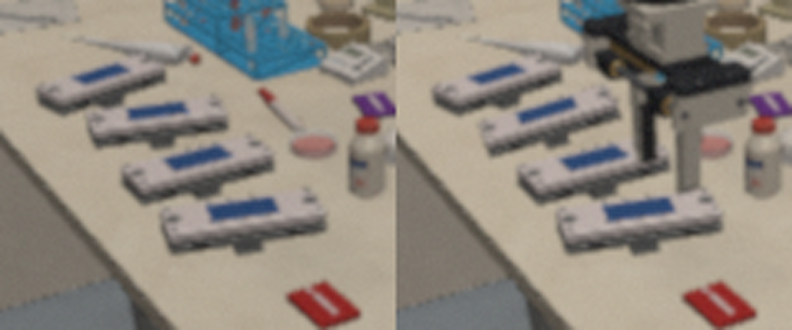

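View pics/z8.png

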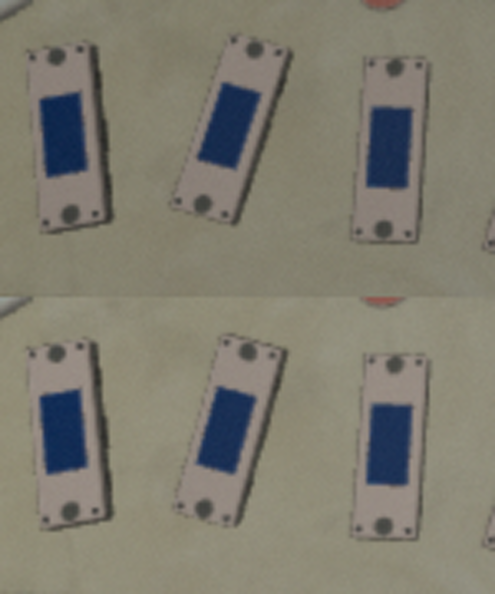

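View pics/s5.png

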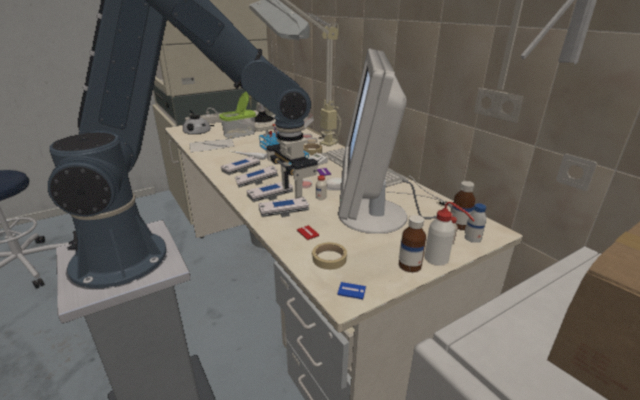

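Run:
```python
from h import *
s=sensors.observe()
P=np.array([atz('wrist',p,8 if i<4 else 8,s) for i,p in enumerate([(229,195),(294,194),(296,238),(231,240)])]);print(P.round(1),P.mean(0).round(1))
m=(417,239.5)
for q in [(342,217),(344,219),(340,216)]:
  o=[ray('top',m),ray('scene',q)]; t=tri(o); print(t.round(0),proj('top',t).round(1),proj('scene',t).round(1))
for p in [(417,239.5),(395,223),(380,211),(365,200),(340,180)]: print(p,atz('top',p,80).round(0),atz('top',p,110).round(0))
a=cv2.imread('pics/t5.png')[80:300,250:500];cv2.imwrite('pics/z9.png',cv2.resize(a,None,fx=2.6,fy=2.6,interpolation=2))
```

```text
[[ 486.1 -194.9    8. ]
 [ 485.3 -132.2    8. ]
 [ 529.5 -131.3    8. ]
 [ 532.8 -197.1    8. ]] [ 508.4 -163.9    8. ]
[ 541. -293.  107.] [417.7 238.2] [340.6 217.3]
[ 544. -295.  101.] [418.1 237.6] [341.9 219.5]
[ 539. -291.  111.] [417.3 239. ] [339.4 216.1]
(417, 239.5) [ 542. -298.   80.] [ 537. -290.  110.]
(395, 223) [ 586. -238.   80.] [ 580. -232.  110.]
(380, 211) [ 618. -196.   80.] [ 612. -192.  110.]
(365, 200) [ 649. -154.   80.] [ 641. -151.  110.]
(340, 180) [705. -82.  80.] [696. -81. 110.]
```

View pics/z9.png

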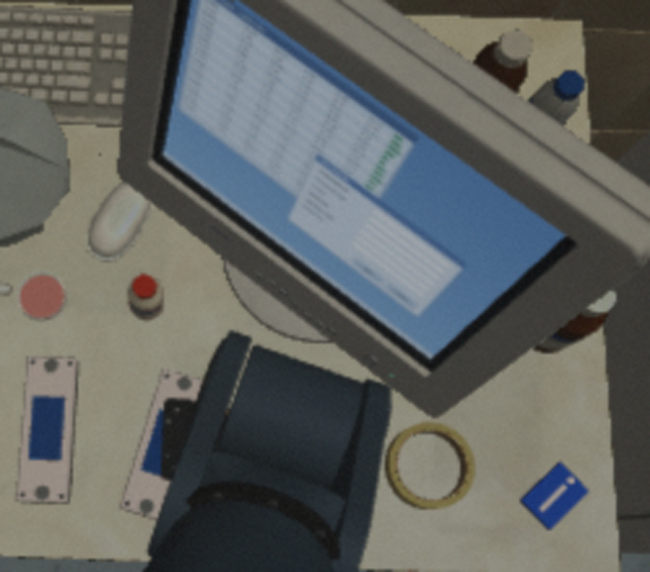

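Emit:
{"name": "drive_tool", "arguments": {
  "targets": [
    {"dx": 0.4,"dy": -1.4,"dz": 0,"ax": 0,"ay": 0,"az": 0.03},
    {"dx": 0.4,"dy": -1.4,"dz": 0,"ax": 0,"ay": 0,"az": 0},
    {"dx": 0.4,"dy": -1.4,"dz": 0,"ax": 0,"ay": 0,"az": 0},
    {"dx": 0.4,"dy": -1.2,"dz": -0.8,"ax": 0,"ay": 0,"az": 0},
    {"dx": 0,"dy": 0,"dz": -2.0,"ax": 0,"ay": 0,"az": 0}
  ]
}}

```text
t: 9.55
tool_pos: [507.1, -166.9, 93.6]
ee_rot: [-0.491, 0.495, 0.508, -0.506]
wrist_force: [-0.1, -0.3, -0.2]
grip_width: 1.002
```

Emit:
{"name": "drive_tool", "arguments": {
  "targets": [
    {"dx": 0,"dy": 0,"dz": -2,"ax": 0,"ay": 0,"az": 0},
    {"dx": 0,"dy": 0,"dz": -2,"ax": 0,"ay": 0,"az": 0},
    {"dx": 0,"dy": 0,"dz": -1,"ax": 0,"ay": 0,"az": 0},
    {"dx": 0,"dy": 0,"dz": 0,"ax": 0,"ay": 0,"az": 0},
    {"dx": 0,"dy": 0,"dz": 0,"ax": 0,"ay": 0,"az": 0}
  ]
}}

```text
t: 9.97
tool_pos: [504.8, -164.3, 42.2]
ee_rot: [0.493, -0.492, -0.507, 0.507]
wrist_force: [-0.2, 0.5, 0.8]
grip_width: 0.999
```

Run:
```python
from h import *
s,_=snap('wrist','w6'); print(s['t'],s['tool_pos'],s['wrist_force'],s['grip_width'])
a,_=snap('scene','s6')
b=cv2.imread('pics/s6.png')[100:300,230:430]; cv2.imwrite('pics/z10.png',cv2.resize(b,None,fx=3,fy=3,interpolation=2))
```

```text
9.9667 [ 504.84824455 -164.30061928   42.1689506 ] [-0.20017861  0.47654972  0.83809295] 0.998507110779506
```

View pics/w6.png

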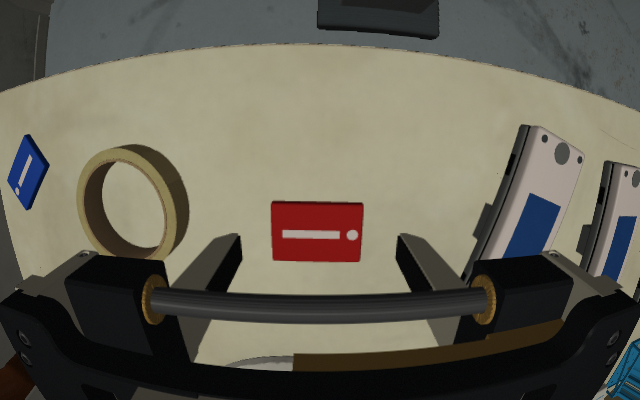

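View pics/z10.png

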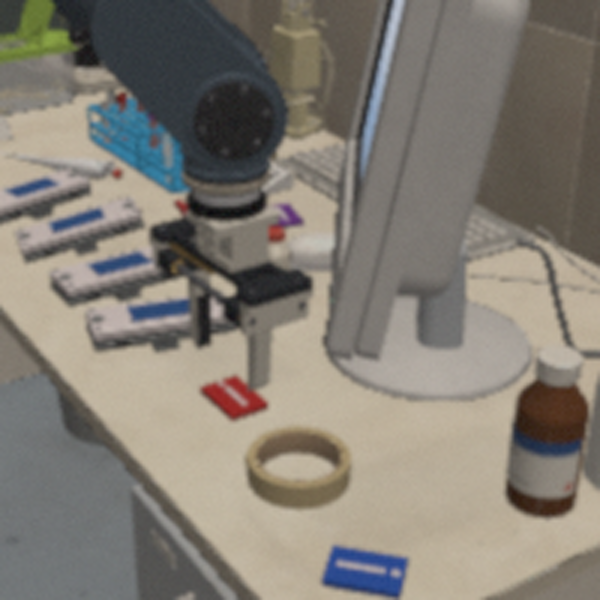

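Emit:
{"name": "drive_tool", "arguments": {
  "targets": [
    {"dx": 0,"dy": 0,"dz": -1.5,"ax": 0,"ay": 0,"az": 0},
    {"dx": 0,"dy": 0,"dz": -1.2,"ax": 0,"ay": 0,"az": 0},
    {"dx": 0,"dy": 0,"dz": -0.7,"ax": 0,"ay": 0,"az": 0},
    {"dx": 0,"dy": 0,"dz": -0.4,"ax": 0,"ay": 0,"az": 0},
    {"dx": 0,"dy": 0,"dz": 0,"ax": 0,"ay": 0,"az": 0}
  ]
}}

```text
t: 10.48
tool_pos: [504.5, -163.9, 3.7]
ee_rot: [0.493, -0.492, -0.507, 0.508]
wrist_force: [-0.6, 1.0, -0.2]
grip_width: 0.997
```

Emit:
{"name": "drive_tool", "arguments": {
  "targets": [
    {"dx": 0,"dy": 0,"dz": 0,"ax": 0,"ay": 0,"az": 0},
    {"dx": 0,"dy": 0,"dz": 0,"ax": 0,"ay": 0,"az": 0},
    {"dx": 0,"dy": 0,"dz": 0,"ax": 0,"ay": 0,"az": 0},
    {"dx": 0,"dy": 0,"dz": 0,"ax": 0,"ay": 0,"az": 0},
    {"dx": 0,"dy": 0,"dz": 0,"ax": 0,"ay": 0,"az": 0}
  ],
  "grip": 5.5,
  "newtons": 12
}}

```text
t: 10.9
tool_pos: [505.0, -164.2, 4.6]
ee_rot: [-0.492, 0.493, 0.508, -0.507]
wrist_force: [0.5, 0.4, 1.0]
grip_width: 0.69
```

Emit:
{"name": "drive_tool", "arguments": {
  "targets": [
    {"dx": 0,"dy": 0,"dz": 0,"ax": 0,"ay": 0,"az": 0},
    {"dx": 0,"dy": 0,"dz": 0,"ax": 0,"ay": 0,"az": 0},
    {"dx": 0,"dy": 0,"dz": 0,"ax": 0,"ay": 0,"az": 0},
    {"dx": 0,"dy": 0,"dz": 0,"ax": 0,"ay": 0,"az": 0},
    {"dx": 0,"dy": 0,"dz": 0.2,"ax": 0,"ay": 0,"az": 0}
  ]
}}

```text
t: 11.32
tool_pos: [504.7, -164.0, 6.2]
ee_rot: [0.493, -0.492, -0.507, 0.508]
wrist_force: [1.4, 0.4, -1.3]
grip_width: 0.687
```

Emit:
{"name": "drive_tool", "arguments": {
  "targets": [
    {"dx": 0,"dy": 0,"dz": 1.0,"ax": 0,"ay": 0,"az": 0},
    {"dx": 0,"dy": 0,"dz": 2.0,"ax": 0,"ay": 0,"az": 0},
    {"dx": 0,"dy": 0,"dz": 3.0,"ax": 0,"ay": 0,"az": 0},
    {"dx": 0,"dy": 0.5,"dz": 3.0,"ax": 0,"ay": 0,"az": 0},
    {"dx": 0,"dy": 1.5,"dz": 2.5,"ax": 0,"ay": 0,"az": 0}
  ]
}}

```text
t: 11.73
tool_pos: [505.0, -145.0, 123.8]
ee_rot: [-0.492, 0.493, 0.507, -0.507]
wrist_force: [-0.0, -0.3, -0.4]
grip_width: 0.688
```

```bash
cat > B.py <<'E'
from h import *
f=lambda p:((p[0]+.5)/3.3-.5+150,(p[1]+.5)/3.3-.5+200)
far=atz('top',f((247,55)),52.4); near=atz('top',f((203,211)),27.4)
d=far-near; L=np.linalg.norm(d); yaw=np.arctan2(d[1],d[0]); print(far.round(1),near.round(1),'len',L.round(1),'yaw',yaw.round(3),'pitch',np.arcsin(d[2]/L).round(3),'mid',((far+near)/2).round(1))
E
python3 B.py
python3 - <<'E'
from h import *
s,_=snap('wrist','w7'); print(s['t'],s['tool_pos'],s['grip_width'])
E
```

```text
[593.2 245.2  52.4] [459.6 276.8  27.4] len 139.5 yaw -0.232 pitch 0.18 mid [526.4 261.   39.9]
11.7333 [ 505.0325084  -144.98497305  123.80737947] 0.6883387475949919
```

View pics/w7.png

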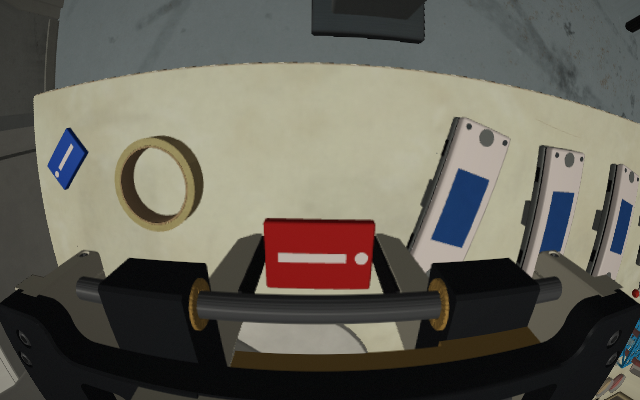

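Emit:
{"name": "drive_tool", "arguments": {
  "targets": [
    {"dx": 0.1,"dy": 2.7,"dz": 0,"ax": 0,"ay": 0,"az": -0.12},
    {"dx": 0.1,"dy": 2.7,"dz": 0,"ax": 0,"ay": 0,"az": -0.12},
    {"dx": 0.1,"dy": 2.7,"dz": 0,"ax": 0,"ay": 0,"az": -0.12},
    {"dx": 0.1,"dy": 2.7,"dz": 0,"ax": 0,"ay": 0,"az": -0.12},
    {"dx": 0.1,"dy": 2.7,"dz": 0,"ax": 0,"ay": 0,"az": -0.12}
  ]
}}

```text
t: 12.2
tool_pos: [509.6, -7.8, 121.8]
ee_rot: [-0.621, 0.621, 0.337, -0.337]
wrist_force: [1.0, 1.0, 0.1]
grip_width: 0.685
```

Emit:
{"name": "drive_tool", "arguments": {
  "targets": [
    {"dx": 0.1,"dy": 2.7,"dz": 0,"ax": 0,"ay": 0,"az": -0.12},
    {"dx": 0.1,"dy": 2.7,"dz": 0,"ax": 0,"ay": 0,"az": -0.12},
    {"dx": 0.1,"dy": 2.7,"dz": 0,"ax": 0,"ay": 0,"az": -0.12},
    {"dx": 0.1,"dy": 2.7,"dz": 0,"ax": 0,"ay": 0,"az": -0.12},
    {"dx": 0.1,"dy": 2.7,"dz": 0,"ax": 0,"ay": 0,"az": -0.12}
  ]
}}

```text
t: 12.62
tool_pos: [514.6, 127.3, 121.7]
ee_rot: [0.693, -0.693, -0.139, 0.139]
wrist_force: [-0.1, 0.5, 0.5]
grip_width: 0.682
```

Emit:
{"name": "drive_tool", "arguments": {
  "targets": [
    {"dx": 0.1,"dy": 2.7,"dz": 0,"ax": 0,"ay": 0,"az": -0.12},
    {"dx": 0.1,"dy": 2.7,"dz": 0,"ax": 0,"ay": 0,"az": -0.12},
    {"dx": 0.1,"dy": 2.7,"dz": 0,"ax": 0,"ay": 0,"az": -0.12},
    {"dx": 0.1,"dy": 2.7,"dz": 0,"ax": 0,"ay": 0,"az": -0.12},
    {"dx": 0.1,"dy": 2.7,"dz": 0,"ax": 0,"ay": 0,"az": -0.12}
  ]
}}

```text
t: 13.03
tool_pos: [519.5, 262.3, 121.7]
ee_rot: [-0.703, 0.703, -0.072, 0.072]
wrist_force: [0.3, 0.0, -0.5]
grip_width: 0.683
```

Emit:
{"name": "drive_tool", "arguments": {
  "targets": [
    {"dx": 0,"dy": 0,"dz": -0.8,"ax": -0.02,"ay": -0.085,"az": -0.03},
    {"dx": 0,"dy": 0,"dz": -0.8,"ax": -0.02,"ay": -0.085,"az": 0},
    {"dx": 0,"dy": 0,"dz": -0.6,"ax": 0,"ay": 0,"az": 0},
    {"dx": 0,"dy": 0,"dz": 0,"ax": 0,"ay": 0,"az": 0},
    {"dx": 0,"dy": 0,"dz": 0,"ax": 0,"ay": 0,"az": 0}
  ]
}}

```text
t: 13.45
tool_pos: [520.1, 260.8, 99.6]
ee_rot: [-0.692, 0.707, -0.02, 0.141]
wrist_force: [-0.4, 0.5, -0.2]
grip_width: 0.688
```

```bash
cat > tgt.py <<'E'
from h import *
s=sensors.observe(); print(s['t'],np.round(s['tool_pos'],1),s['grip_width'],np.round(s['wrist_force'],1))
yaw,p=-0.232,0.18
Rc=R.from_euler('z',yaw)*R.from_euler('y',-p); Rc=Rc.as_matrix()
want=np.column_stack([Rc[:,0],-Rc[:,2],Rc[:,1]])
cur=q2R(s['ee_rot'])
print('turn',R.from_matrix(want@cur.T).as_rotvec().round(3))
mid=np.array([526.4,260,39.9]); t=mid+Rc@np.array([-6,3.7,4.3]); print('tcp',t.round(1),'delta',(t-s['tool_pos']).round(1))
E
python3 tgt.py
python3 - <<'E'
from h import *
s,_=snap('wrist','w8');snap('scene','s8');b=cv2.imread('pics/s8.png')[100:260,200:360]; cv2.imwrite('pics/z11.png',cv2.resize(b,None,fx=3.7,fy=3.7,interpolation=2))
E
```

```text
13.45 [520.1 260.8  99.6] 0.687776255151047 [-0.4  0.5 -0.2]
turn [ 0.    -0.008 -0.003]
tcp [520.8 265.1  43.1] delta [  0.7   4.4 -56.6]
```

View pics/w8.png

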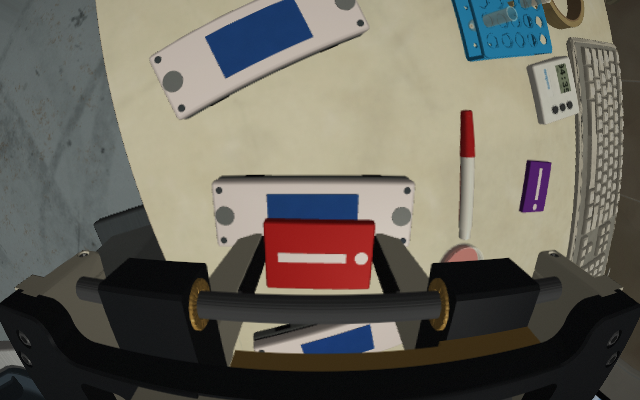

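View pics/z11.png

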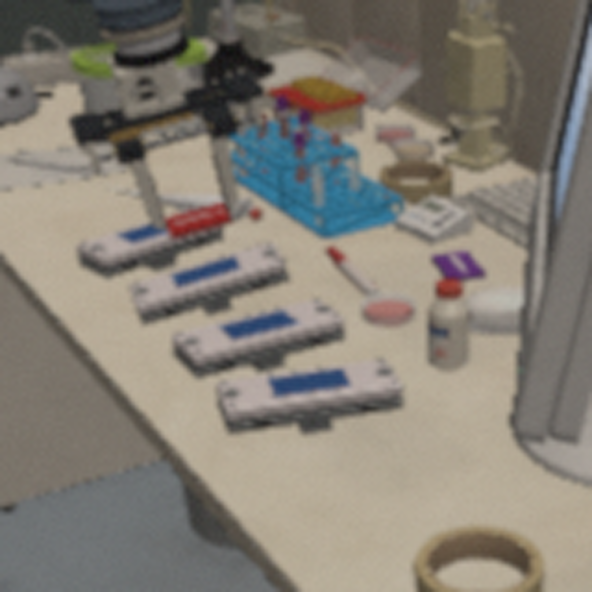

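Run:
```python
from h import *
s=sensors.observe()
a=atz('wrist',(225,216),27.4,s);b=atz('wrist',(401,216),52.4,s);d=b-a
print(a.round(1),b.round(1),np.linalg.norm(d),np.arctan2(d[1],d[0]),((a+b)/2).round(1))
```

```text
[459.  273.5  27.4] [592.5 242.6  52.4] 139.25533961398807 -0.22769803443757597 [525.8 258.1  39.9]
```

Emit:
{"name": "drive_tool", "arguments": {
  "targets": [
    {"dx": 0.03,"dy": 0.33,"dz": -1.5,"ax": 0,"ay": 0,"az": 0},
    {"dx": 0,"dy": 0,"dz": -1.5,"ax": 0,"ay": 0,"az": 0},
    {"dx": 0,"dy": 0,"dz": -1.2,"ax": 0,"ay": 0,"az": 0},
    {"dx": 0,"dy": 0,"dz": -0.6,"ax": 0,"ay": 0,"az": 0},
    {"dx": 0,"dy": 0,"dz": -0.2,"ax": 0,"ay": 0,"az": 0}
  ]
}}

```text
t: 13.97
tool_pos: [520.0, 263.7, 48.4]
ee_rot: [-0.692, 0.708, -0.02, 0.141]
wrist_force: [0.4, 0.4, -0.1]
grip_width: 0.688
```

Emit:
{"name": "drive_tool", "arguments": {
  "targets": [
    {"dx": 0,"dy": 0,"dz": -0.15,"ax": 0,"ay": 0,"az": 0},
    {"dx": 0,"dy": 0,"dz": -0.15,"ax": 0,"ay": 0,"az": 0},
    {"dx": 0,"dy": 0,"dz": -0.1,"ax": 0,"ay": 0,"az": 0},
    {"dx": 0,"dy": 0,"dz": -0.1,"ax": 0,"ay": 0,"az": 0},
    {"dx": 0,"dy": 0,"dz": 0,"ax": 0,"ay": 0,"az": 0}
  ]
}}

```text
t: 14.38
tool_pos: [520.2, 264.3, 44.5]
ee_rot: [-0.692, 0.707, -0.019, 0.142]
wrist_force: [-0.6, 0.4, -0.7]
grip_width: 0.685
```

```bash
python3 tgt.py
python3 - <<'E'
from h import *
s,_=snap('wrist','w9');snap('scene','s9');b=cv2.imread('pics/s9.png')[140:230,210:310]; cv2.imwrite('pics/z12.png',cv2.resize(b,None,fx=6,fy=6,interpolation=2))
E
```

```text
14.3833 [520.2 264.3  44.5] 0.6846218446696305 [-0.6  0.4 -0.7]
turn [ 0.    -0.005 -0.003]
tcp [520.8 265.1  43.1] delta [ 0.5  0.9 -1.5]
```

View pics/w9.png

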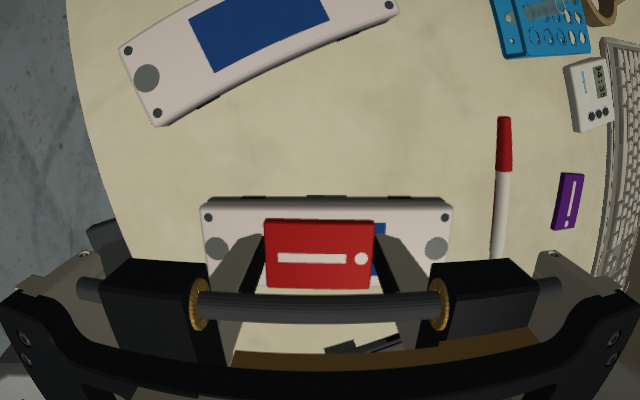

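View pics/z12.png

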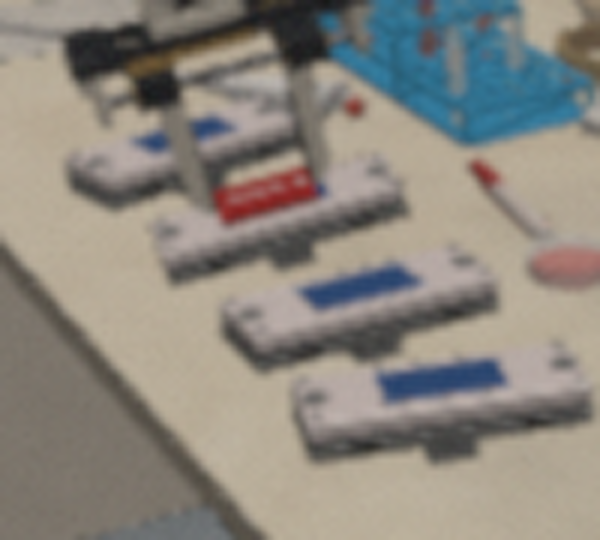

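Run:
```python
from h import *
s=sensors.observe()
yaw=-0.23; l=np.array([-np.sin(yaw),np.cos(yaw)])
mid=np.array([526,259.5])
for n,p,z in [('tag+',(318,220),48),('tag-',(318,289),48),('cas+ l',(205,203),28),('cas+ r',(450,206),54),('cas+ mid',(318,198),40),('cas- mid',(255,288),35),('cas-2',(383,286),46)]:
    w=atz('wrist',p,z,s); print(n,w.round(1),'lat',((w[:2]-mid)@l).round(1))
```

```text
tag+ [523.3 282.4  48. ] lat 21.7
tag- [513.  238.7  48. ] lat -23.2
cas+ l [461.3 304.4  28. ] lat 29.0
cas+ r [603.2 269.3  54. ] lat 27.2
cas+ mid [527.  292.2  40. ] lat 32.1
cas- mid [474.4 243.6  35. ] lat -27.2
cas-2 [554.3 224.3  46. ] lat -27.9
```

Emit:
{"name": "drive_tool", "arguments": {
  "targets": [
    {"dx": 0,"dy": 0,"dz": -0.05,"ax": 0,"ay": 0,"az": 0},
    {"dx": 0,"dy": 0,"dz": -0.05,"ax": 0,"ay": 0,"az": 0},
    {"dx": 0,"dy": 0,"dz": -0.05,"ax": 0,"ay": 0,"az": 0},
    {"dx": 0,"dy": 0,"dz": 0,"ax": 0,"ay": 0,"az": 0},
    {"dx": 0,"dy": 0,"dz": 0,"ax": 0,"ay": 0,"az": 0}
  ]
}}

```text
t: 14.9
tool_pos: [520.4, 264.3, 43.2]
ee_rot: [-0.692, 0.707, -0.019, 0.142]
wrist_force: [-0.3, 0.2, 5.4]
grip_width: 0.681
```

Emit:
{"name": "drive_tool", "arguments": {
  "targets": [
    {"dx": 0,"dy": 0,"dz": 0.05,"ax": 0,"ay": 0,"az": 0},
    {"dx": 0,"dy": 0,"dz": 0,"ax": 0,"ay": 0,"az": 0},
    {"dx": 0,"dy": 0,"dz": 0,"ax": 0,"ay": 0,"az": 0},
    {"dx": 0,"dy": 0,"dz": 0,"ax": 0,"ay": 0,"az": 0},
    {"dx": 0,"dy": 0,"dz": 0,"ax": 0,"ay": 0,"az": 0}
  ]
}}

```text
t: 15.32
tool_pos: [520.2, 264.2, 43.4]
ee_rot: [-0.692, 0.707, -0.019, 0.142]
wrist_force: [0.6, 0.5, 1.6]
grip_width: 0.683
```

Emit:
{"name": "drive_tool", "arguments": {
  "targets": [
    {"dx": 0,"dy": 0,"dz": 0,"ax": 0,"ay": 0,"az": 0},
    {"dx": 0,"dy": 0,"dz": 0,"ax": 0,"ay": 0,"az": 0},
    {"dx": 0,"dy": 0,"dz": 0,"ax": 0,"ay": 0,"az": 0},
    {"dx": 0,"dy": 0,"dz": 0,"ax": 0,"ay": 0,"az": 0},
    {"dx": 0,"dy": 0,"dz": 0,"ax": 0,"ay": 0,"az": 0}
  ],
  "grip": 7.6
}}

```text
t: 15.73
tool_pos: [520.0, 264.2, 43.2]
ee_rot: [-0.692, 0.707, -0.019, 0.142]
wrist_force: [0.5, 0.5, 0.5]
grip_width: 0.816
```

Emit:
{"name": "drive_tool", "arguments": {
  "targets": [
    {"dx": -0.03,"dy": 0,"dz": 0.15,"ax": 0,"ay": 0,"az": 0},
    {"dx": -0.05,"dy": 0.01,"dz": 0.3,"ax": 0,"ay": 0,"az": 0},
    {"dx": -0.1,"dy": 0.02,"dz": 0.6,"ax": 0,"ay": 0,"az": 0},
    {"dx": -0.3,"dy": 0.06,"dz": 1.8,"ax": 0,"ay": 0,"az": 0},
    {"dx": -0.3,"dy": 0.06,"dz": 1.8,"ax": 0,"ay": 0,"az": 0}
  ]
}}

```text
t: 16.15
tool_pos: [511.9, 265.6, 90.3]
ee_rot: [-0.692, 0.708, -0.02, 0.141]
wrist_force: [0.7, -0.0, 0.0]
grip_width: 0.819
```

Run:
```python
from h import *
s,_=snap('wrist','w10');print(s['t'],s['tool_pos'],s['grip_width']);snap('scene','s10');b=cv2.imread('pics/s10.png')[140:230,210:310]; cv2.imwrite('pics/z13.png',cv2.resize(b,None,fx=6,fy=6,interpolation=2))
```

```text
16.15 [511.87282311 265.56122358  90.33680031] 0.8187554270553404
```

View pics/w10.png

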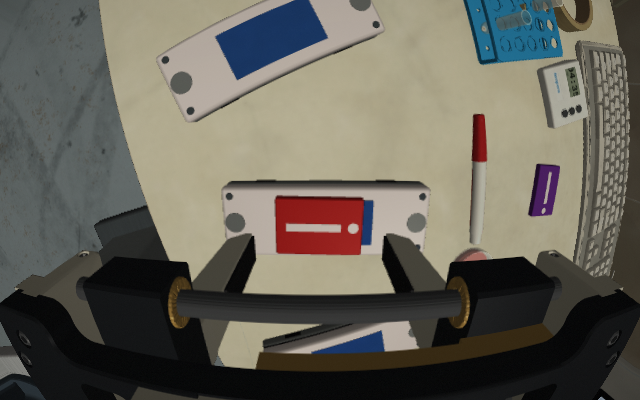

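View pics/z13.png

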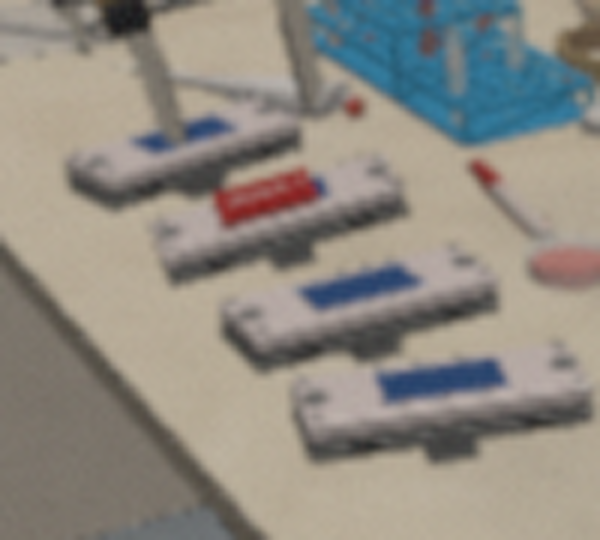

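Emit:
{"name": "drive_tool", "arguments": {
  "targets": [
    {"dx": -0.5,"dy": 0,"dz": 2.5,"ax": 0,"ay": 0,"az": 0},
    {"dx": -1,"dy": 0,"dz": 3,"ax": 0,"ay": 0,"az": 0},
    {"dx": -2,"dy": 0,"dz": 3,"ax": 0,"ay": 0,"az": 0},
    {"dx": -3,"dy": 0,"dz": 2,"ax": 0,"ay": 0,"az": 0},
    {"dx": -3,"dy": 0,"dz": 1,"ax": 0,"ay": 0,"az": 0}
  ]
}}

```text
t: 16.67
tool_pos: [417.2, 265.9, 206.9]
ee_rot: [-0.693, 0.707, -0.019, 0.143]
wrist_force: [-0.5, 0.4, 0.9]
grip_width: 0.813
```

Emit:
{"name": "drive_tool", "arguments": {
  "targets": [
    {"dx": -3,"dy": 0,"dz": 0,"ax": 0,"ay": 0,"az": 0},
    {"dx": -3,"dy": 0,"dz": 0,"ax": 0,"ay": 0,"az": 0},
    {"dx": -1,"dy": 0,"dz": 0,"ax": 0,"ay": 0,"az": 0},
    {"dx": 0,"dy": 0,"dz": 0,"ax": 0,"ay": 0,"az": 0},
    {"dx": 0,"dy": 0,"dz": 0,"ax": 0,"ay": 0,"az": 0}
  ]
}}

```text
t: 17.08
tool_pos: [347.9, 266.0, 205.0]
ee_rot: [-0.692, 0.707, -0.019, 0.142]
wrist_force: [0.3, -1.0, 0.2]
grip_width: 0.816
```

Run:
```python
from h import *
s,_=snap('scene','s11');print(s['t'],s['tool_pos'],s['wrist_force']);snap('top','t11')
b=cv2.imread('pics/s11.png')[130:280,200:370]; cv2.imwrite('pics/z14.png',cv2.resize(b,None,fx=4,fy=4,interpolation=2))
b=cv2.imread('pics/t11.png')[170:300,100:420]; b0=cv2.imread('pics/top0.png')[170:300,100:420];cv2.imwrite('pics/z15.png',cv2.resize(np.vstack([b0,b]),None,fx=2.3,fy=2.3,interpolation=2))
```

```text
17.0833 [347.90200782 266.01895725 204.9551277 ] [ 0.30969449 -0.97191256  0.23577788]
```

View pics/z14.png

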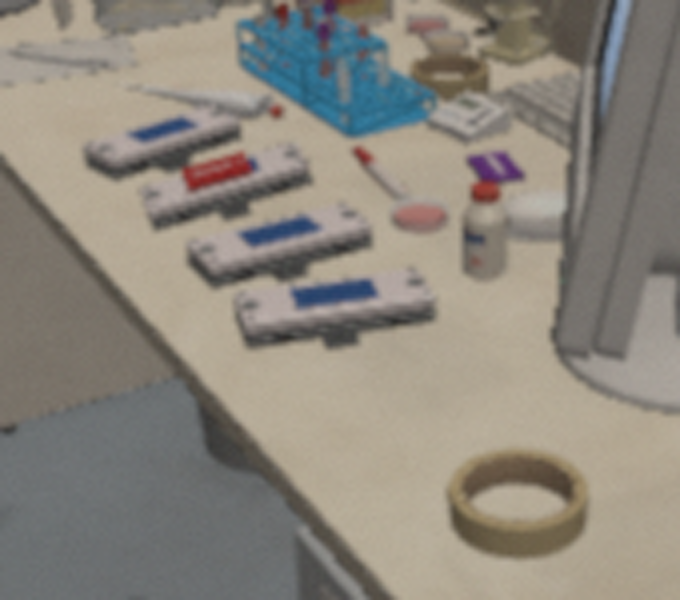

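View pics/z15.png

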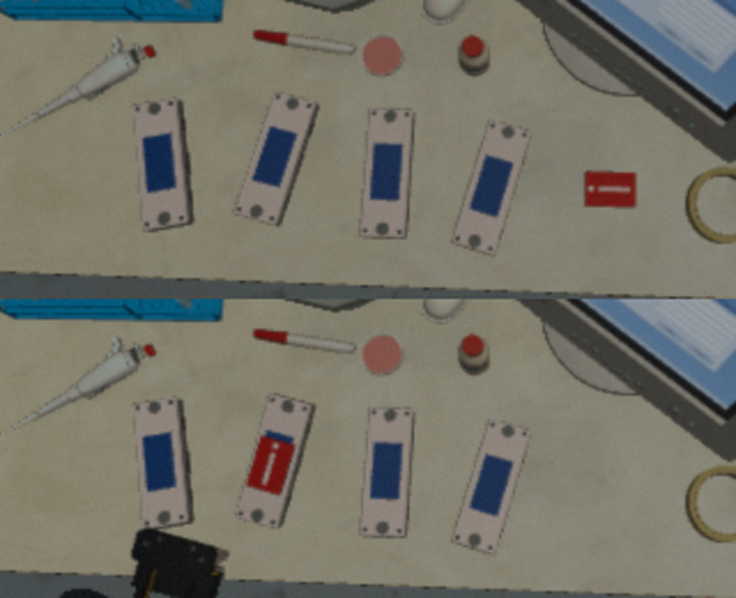

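All good: the tag lies on the tipped cassette, and everything else is unmoved.

```bash
python3 -c "
from plant import env; print(env.hand_in())"
```

```text
the job is handed in; nothing more can be done
None
```

I found the loose cassette, laid the red reject tag flat on top of it, and handed the job in at about 17 s of the 72 s allowed.

- **Finding it:** I pressed the near pad of the two leftmost cassettes to the desk for about a second each, at roughly 8 N with a brief 13 N peak. The leftmost (centre about x 520, y 402 mm) rocked back level. The second from the left (x 531, y 260 mm) stayed lying on its near end, tilted about 0.18 rad, so it is the loose one. I did not press the other two, because exactly one cassette is loose.
- **Placing the tag:** I gripped it by its long ends and matched the cassette's tilt and heading. I set it down with about 5 N on the force reading, eased off, then opened the fingers and backed away.
- **Last checks (scene and top pictures):** The tag lies flat on the tipped cassette, across the blue panel and inside the top's edges. That cassette is still lying down about where it was. The other three stand level, and the tape roll, bottle, dish and marker look unmoved.
- **Small disagreements:**
  - The wrist and top cameras differed by about 3 mm on the loose cassette's position, so I used a value between them.
  - The scene camera put the pads 3 to 11 mm lower than the 38 mm given. The pad spacing matched 38 mm, so I used that.

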